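Close the pickle crock with its double lid and take the outer lid back off

ROBOT

A 6-joint arm with a two-finger parallel gripper is mounted at the origin on the work surface. World frame = base frame: x ahead of the robot, y to its left, z up, the work surface at z = 0. Lengths are in m, angles in degrees, forces in N, time in s.
With the tool pointing down it reaches from about 0.4 to 0.925 m from the base axis. Payload 3.4 kg.
Tool frame: the origin (TCP) lies on the centre line of the jaws, within the pads' length; the fingertips stand 8 mm ahead of it and the grasp point (between the pads) lies 11 mm behind it (env.tips_ahead is the distance from the TCP to the fingertips, in m); z points along the fingers, y is the direction in which the jaws open and shut (so a half turn about z gives the same grasp; the last joint's range is limited). The gripper opens to 85 mm and grips with 20 to 120 N. Pads are 22 mm wide; open, the fingers measure 114 mm over their backs; the gripper's body (76 mm by 85 mm) begins 54 mm behind the grasp point. The pads swing forward as they close: fully open they stand 13 mm farther back than shut.
Start: joints at [-78.524, 17.578, 86.31, -0, 76.112, -4.211], TCP at [0.155, -0.554, 0.239] pointing down, gripper open.
Joint ranges: [-179.03, 179.03], [-60, 130.46], [8.19, 133.38], [-81.62, 261.62], [5.75, 156.47], [-153.77, 153.77]. Speed limits (degrees/s): [147.25, 147.25, 180, 180, 180, 180].

INTERFACE

Orientations are given as [roll, pitch, yaw] about the fixed x, y, z axes, in that order (R = Rz(yaw) Ry(pitch) Rx(roll)).
In Python, from plant import env gives the robot as it stands.
- The arm moves only by the shell command python3 -m creep 'ROWS' [FORCE]. ROWS is JSON, a list of rows, each an object of numbers: "tx", "ty", "tz": the shift along the tool's x, y, z scaled (see below); "ax", "ay", "az": the turn, a rotation vector about the tool's x, y, z scaled (see below); "fingers": the gripper's target within -1 to 1 (shut at 1, half-way at 0, fully open at -1). In form: [{"tx": .., "ty": .., "tz": .., "ax": .., "ay": .., "az": .., "fingers": ..}, ...]. A call has 1 to 20 rows; each row is the pose to reach, as a shift and turn from the pose measured when the call began, along the tool's axes at that moment; what a row does not reach only later rows make up. The controller multiplies each number of a shift by 0.8 m and each number of a turn by pi/2 rad. A row lasts 1/10 s, in which the tool goes at most 50 mm and 8.59 degrees, less where a joint would pass 70% of its speed; a pose out of reach is approached as far as the arm can. A call with a number of a shift or a turn outside -1 to 1 is refused whole. A call with a gripper value outside its range is refused whole. The fingers move at their own pace and stop on an object; FORCE is the grip in N (left out, the last holds). Time passes only in rows, so rows that repeat a pose let the fingers close. It gives the time, the measured TCP pose, the force and the opening at its end, in the units of the state.
- env.sense(): the state, without advancing time (a new reading comes with each control period).
- env.read_camera(name): name is "scene" or "top" or "wrist"; returns a dict with "frame" (400x640x3 uint8, red, green, blue), "z_map" (400x640 float32, m along the optical axis (not along the pixel's ray), 0 where there is no reading), "camera_matrix" (3x3 intrinsics, pixels), "position" and "rotation" of the camera in the world; the wrist camera has in their place "hand_eye" (4x4, takes a point from camera to tool coordinates, whose origin is the TCP and whose axes are the flange's). Camera axes: x right, y down, z forward; pixel columns grow to the right and rows downward; lengths in m; the calibration is good to about 2 mm. The wrist camera is an equidistant fisheye: a pixel r from the principal point sees the ray r / f radians off the axis. A picture is of the moment at which its call begins: read the wrist's pose just before it.
- env.hand_in(): hands the job in, once; it reports no verdict.
Trained networks look in the newest picture that a camera, given by its name, has taken for a name from the list of things; names that differ only in an ending like _2 or _b are one class to them, and where a whole thing is asked for, a point or a joint stands for the part that bears it (a point fixed in the world has none). Each returns a list of dicts, best first, with "conf" (0 to 1); they miss things now and then, are a little off and sometimes report something else, mostly with a low value. They report only what shows in the picture. A call takes as long as a camera call. They do not tell look-alikes from the thing itself.
- env.search_frame(name, camera): "bbox" ([left, top, right, bottom] in pixels, round what is visible of it).
- env.silhouettes(name, camera): "mask" (400x640 bool, what is visible of it) and "bbox" ([left, top, right, bottom] in pixels, round what is visible of it).
The state is a dict: "time_s": time; "joint_pos": joint angles; "qvel": joint speeds; "joint_torque": joint torques, N m; "tcp_pos": TCP position; "eef_rot": TCP orientation; "wrist_force": force on the tool from outside, world axes, zero at the start; "moment": the same for the moment, N m; "finger_gap": finger opening in m.
Only numpy, scipy, OpenCV 4.12 (cv2) and the standard library are available. Lean on these libraries where they do the work, as an engineer would, in place of code of your own. Each camera call takes 0.05 s, during which the arm holds its last target.

TASK

Pick up the stacked pair of lids from the cork trivet together, by the inner lid's knob that sticks up through the outer lid, lower them still nested onto the wide crock until the inner lid is fully home in its mouth, and let go of the knob; set them down, do not drop them. Then take hold of the outer lid and lift it off alone, up over the knob, so that it can go to the wash, leaving the inner lid fully seated and undisturbed in the crock. Finish while still holding the outer lid roughly level in the air, higher than the knob's top and touching nothing but the gripper, and leave the crock, the narrow canister and everything else standing where they are.

Things in the scene. Friction and masses are not known exactly. Their poses are not given: they have to be found in the camera images.
- trivet: Round cork trivet, 116 mm across, 8 mm thick, fixed on the cart top. Origin at the centre of its underside. The lid stack stands on it at the start, concentric to about 5 mm. (The taller things, bottles on a turntable and a cup of skewers, are fixed, out at the back right and far left of the cart.)
- crock: Wide open white ceramic crock, a plain round pot 94 mm across outside, 86 mm across inside, 75 mm tall, about 0.8 kg, loose and empty. Origin at the centre of its underside, z up. The inner lid fits its mouth with 2.5 mm play all round. With the inner lid fully home, the inner lid's origin is 61 mm above the crock's origin.
- inner_lid: Loose wooden inner lid, 0.14 kg, round. Origin: centre of its underside. Upward: plug 81 mm wide (73 at its tapered foot) to z = 14 mm; flange 95 mm wide, z 14 to 19, which rests on the crock's rim; neck 18 mm wide; knob 24 mm wide, z 58 to 84. Knob and a bit of neck stick out of the outer lid's collar. Lifted by the knob it brings the outer lid, which lies loose on the flange.
- outer_lid: Loose aluminium outer lid, 0.16 kg, round. Origin: centre of its underside. Skirt 108 mm wide (102 inside), z 0 to 5 mm; flat plate z 5 to 10; upright open tube (collar) to hold it by, 44 mm wide, 32 inside, z 10 to 40. Nested, its origin is 14 mm above the inner lid's and the collar ends 4 mm below the knob. The collar passes over the knob with 4 mm play; clear after 70 mm of lift.
- canister: Bystander: narrow open white ceramic canister, 72 mm across, 85 mm tall, loose; same ware as the crock but narrower and taller, and the lids do not fit it. Origin at the centre of its underside. Crock, canister and trivet may stand in any order from left to right.
- spoon_rest: Bystander: white ceramic spoon rest, 80 mm dish, 18 mm tall, with a tongue reaching to 73 mm from the centre. Origin at the centre of its underside.
- rice_cup: Bystander: white plastic rice measuring cup, 64 mm across, 60 mm tall, with a grip tongue reaching to 70 mm from the centre. Origin at the centre of its underside.
Things that resemble listed ones, but are neither listed nor needed, are in the scene too. What is meant by the outer_lid is not orange, and is the larger of those in its own colour.

How it is judged (in metres and radians):
On the way, in this order (a step that is already met when the one before it is completed fails the run):
1. both lids are lifted together, nested, by the inner lid's knob (z of inner_lid in the frame of trivet above 0.04 m and contact force between the fingers and inner_lid above 0.5 N and z of outer_lid in the frame of inner_lid below 0.018 m and horizontal distance between outer_lid and inner_lid below 0.009 m), for 0.2 s.
2. both lids, still nested, sit fully home on the crock and the knob is let go (horizontal distance between inner_lid and crock below 0.005 m and z of inner_lid in the frame of crock between 0.057 and 0.064 m and angle between the z axis of inner_lid and the z axis of crock, either way round below 0.06 rad and z of outer_lid in the frame of inner_lid below 0.018 m and horizontal distance between outer_lid and inner_lid below 0.009 m and contact force between the fingers and inner_lid below 0.05 N and linear speed of inner_lid below 0.02 m/s), for 0.3 s.
At the end, for the whole second after the job is handed in: Inner lid home in the crock (5 mm, 3 mm in height, 0.06 rad), at rest, untouched by the fingers. Outer lid held by the fingers, tilt under 0.25 rad, nearly still, origin over 85 mm above the inner lid's, touching nothing else. Crock upright; crock and bystanders moved under 30 mm (horizontal distance between inner_lid and crock below 0.005 m and z of inner_lid in the frame of crock between 0.057 and 0.064 m and angle between the z axis of inner_lid and the z axis of crock, either way round below 0.06 rad and contact force between each of the fingers, outer_lid and inner_lid below 0.05 N and linear speed of inner_lid below 0.02 m/s and contact force between the fingers and outer_lid above 0.5 N and z of outer_lid in the frame of inner_lid above 0.085 m and angle between outer_lid's own z axis and vertical below 0.25 rad and linear speed of outer_lid below 0.05 m/s and distance of each of crock, canister, spoon_rest, rice_cup from where it was at the start of the episode below 0.03 m and angle between crock's own z axis and vertical below 0.1 rad and contact force between outer_lid and crock below 0.05 N and contact force between outer_lid and canister below 0.05 N and contact force between outer_lid and spoon_rest below 0.05 N and contact force between outer_lid and rice_cup below 0.05 N); the arm keeps its last pose, push and grip.
It fails at once if the outer lid parts from the inner lid while the inner lid is not fully home in the crock (lifted along, tipped, or taken apart on the way) ((z of outer_lid in the frame of inner_lid above 0.022 m or horizontal distance between outer_lid and inner_lid above 0.02 m) and not (horizontal distance between inner_lid and crock below 0.005 m and z of inner_lid in the frame of crock between 0.057 and 0.064 m and angle between the z axis of inner_lid and the z axis of crock, either way round below 0.06 rad)).
It fails at once if the inner lid is dropped (contact force between the fingers and inner_lid below 0.05 N and linear speed of inner_lid above 0.4 m/s).
It fails at once if the outer lid is dropped (contact force between the fingers and inner_lid below 0.05 N and contact force between the fingers and outer_lid below 0.05 N and linear speed of outer_lid above 0.4 m/s).
It fails at once if the crock is shoved more than 30 mm or tipped (distance of crock from where it was at the start of the episode above 0.03 m or angle between crock's own z axis and vertical above 0.2 rad).
It fails at once if a bystander is moved more than 30 mm or tipped (distance of any of canister, spoon_rest, rice_cup from where it was at the start of the episode above 0.03 m or angle between any of canister, spoon_rest, rice_cup's own z axis and vertical above 0.4 rad).
It also fails if it takes over 45 s, if anything falls off the work surface, if the arm or the gripper's body presses on something with over 40 N, if the wrist force passes 120 N, or if a joint passes its speed limit or range.

## Working session

There is one attempt and no reset: what is moved stays moved. The work goes in short steps, Python scripts to look and compute and a shell command to move; the robot and the scene stay as the last step left them, time stands still between calls to the robot, and variables do not carry over. Pictures are saved under pics/ and viewed, and the job is handed in when it is done.

```bash
ls; mkdir -p pics; python3 - <<'E'
from plant import env
import cv2,pickle
print(env.sense(), env.tips_ahead)
for c in ["scene","top"]:
    d=env.read_camera(c); cv2.imwrite(f"pics/{c}0.png",d["frame"][:,:,::-1]); pickle.dump(d,open(f"{c}0.pkl","wb"))
    print(c,d["camera_matrix"],d["position"],d["rotation"])
    for n in ["trivet","crock","inner_lid","outer_lid","canister","spoon_rest","rice_cup"]:
        print(n,[(round(r["conf"],2),[int(v) for v in r["bbox"]]) for r in env.search_frame(n,c)])
E
```

```text
pics
{'time_s': 0.0, 'joint_pos': array([-7.85251135e+01,  1.76219738e+01,  8.63856033e+01, -5.79662717e-04,
        7.61111407e+01, -4.21135801e+00]), 'qvel': array([-0.01113762,  0.09572843, -0.05209953, -0.04929077, -0.04722824,
        0.06540223]), 'joint_torque': array([-9.35233656e-04, -4.57560790e+01, -2.51917845e+01, -3.76347043e-04,
        1.30529230e-02,  1.96023720e-06]), 'tcp_pos': array([ 0.15529416, -0.55290335,  0.23837261]), 'eef_rot': array([-1.79881562e+02, -8.15722948e-03,  1.56863758e+01]), 'wrist_force': array([-0.086083  , -0.74377413, -0.0546682 ]), 'moment': array([0.00367628, 0.02152024, 0.019623  ]), 'finger_gap': 0.08537341409887558} 0.008
scene [[410.01337074   0.         326.75551842]
 [  0.         410.01337074 203.38185766]
 [  0.           0.           1.        ]] [ 0.84978626 -0.44074709  0.66814482] [-138.29197497    0.54912238   37.44345734]
trivet [(0.91, [202, 295, 262, 333])]
crock [(0.7, [298, 187, 346, 243]), (0.45, [435, 186, 489, 226])]
inner_lid [(0.75, [299, 186, 347, 245]), (0.5, [218, 274, 235, 294])]
outer_lid [(0.74, [183, 202, 233, 243]), (0.73, [197, 266, 265, 328]), (0.66, [147, 254, 185, 289])]
canister [(0.88, [350, 118, 384, 166])]
spoon_rest [(0.75, [354, 303, 397, 360])]
rice_cup [(0.67, [435, 189, 490, 226])]
top [[383.83129556   0.         322.61523762]
 [  0.         383.83129556 199.21942515]
 [  0.           0.           1.        ]] [ 0.46592725 -0.02105984  0.80232964] [-176.03908838    3.05224831  -91.45657637]
trivet [(0.83, [432, 183, 476, 234])]
crock []
inner_lid [(0.76, [461, 201, 480, 219])]
outer_lid [(0.69, [462, 259, 501, 302]), (0.67, [438, 181, 495, 236]), (0.66, [388, 277, 448, 331])]
canister [(0.66, [202, 214, 251, 251])]
spoon_rest [(0.86, [390, 78, 430, 129])]
rice_cup [(0.62, [243, 72, 272, 125])]
```

View pics/scene0.png

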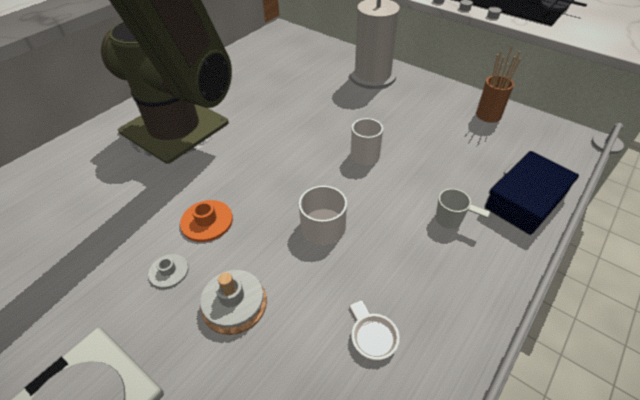

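View pics/top0.png

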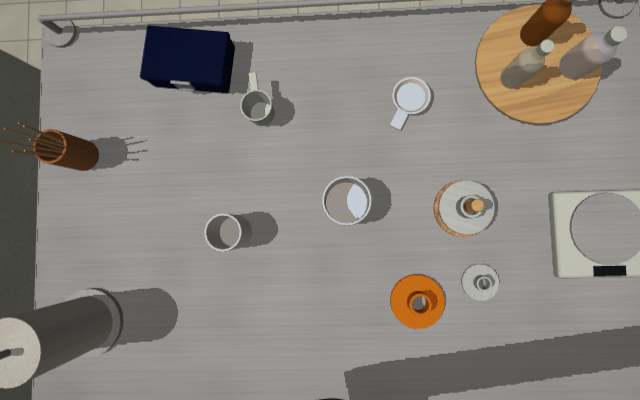

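The outer-lid candidates in the top image are the grey one at (467,208) on the cork trivet with a wooden knob, the orange one at (418,301) and the small grey one at (481,282). The one on the trivet fits, since it isn't orange, is the larger grey one and has the knob through its collar. Next I'll enlarge that area to confirm and measure.

```bash
cat > h.py <<'E'
import numpy as np,cv2,pickle
from scipy.spatial.transform import Rotation as R
def cloud(d):
    K=d["camera_matrix"];z=d["z_map"];v,u=np.mgrid[:400,:640]
    p=np.stack([(u-K[0,2])/K[0,0]*z,(v-K[1,2])/K[1,1]*z,z],-1)
    return p@R.from_euler("xyz",d["rotation"],degrees=True).as_matrix().T+np.array(d["position"])
def circ(P):
    A=np.c_[2*P[:,:2],np.ones(len(P))];s=np.linalg.lstsq(A,(P[:,:2]**2).sum(1),rcond=None)[0]
    return s[:2],np.sqrt(s[2]+s[0]**2+s[1]**2)
E
python3 - <<'E'
from h import *
for c in ["top","scene"]:
    d=pickle.load(open(f"{c}0.pkl","rb"));W=cloud(d)
    bx={"top":{"crock":(318,172,376,230),"stack":(425,172,505,245),"can":(200,208,250,255)},
        "scene":{"crock":(295,182,350,247),"stack":(195,262,270,335),"can":(348,115,386,168)}}[c]
    for n,(a,b,e,f) in bx.items():
        P=W[b:f,a:e].reshape(-1,3);Z=P[:,2]
        print(c,n,"hist",np.histogram(Z,bins=np.arange(-.01,.13,.005))[0])
        top={"crock":(.068,.082),"can":(.078,.092),"stack":(.082,.115)}[n]
        for lo,hi in [top,(.025,.042)]:
            Q=P[(Z>lo)&(Z<hi)]
            if len(Q)>5: print(lo,hi,len(Q),Q.mean(0).round(4),Q.min(0).round(4),Q.max(0).round(4),circ(Q)[0].round(4),circ(Q)[1].round(4))
    table=W[300:330,200:300] if c=="top" else W[250:290,280:340]
    print("table z",np.median(table[...,2]))
d=pickle.load(open("top0.pkl","rb"))["frame"];s=pickle.load(open("scene0.pkl","rb"))["frame"]
a=cv2.resize(d[170:340,380:520],None,fx=3,fy=3);b=cv2.resize(s[190:340,140:280],(int(140*510/150),510))
cv2.imwrite("pics/crop.png",cv2.resize(np.hstack([a,b]),None,fx=.85,fy=.85)[:,:,::-1])
E
```

```text
top crock hist [   3  973 1015  802   19   15   24   21   17   14   25   16   24   21
   25   16  241   79    0    0    0    0    0    0    0    0    0    0]
0.068 0.082 330 [ 0.5156 -0.0282  0.0739] [ 0.4688 -0.0738  0.0681] [0.5607 0.0178 0.0776] [ 0.514  -0.0282] 0.0446
0.025 0.042 64 [ 0.5386 -0.0301  0.0333] [ 0.4805 -0.0707  0.0252] [0.557  0.0144 0.0418] [ 0.5141 -0.0283] 0.0428
top stack hist [   2 1934 1196  275    6    0   23  269 1642   33   30   26   24   51
  124    6   11    8   11   29  115    0    0    0    0    0    0    0]
0.082 0.115 149 [ 0.4972 -0.264   0.0909] [ 0.4864 -0.2764  0.0821] [ 0.5091 -0.2535  0.0943] [ 0.4973 -0.2645] 0.0086
0.025 0.042 1958 [ 0.4959 -0.2623  0.0315] [ 0.4434 -0.3186  0.025 ] [ 0.549  -0.211   0.0418] [ 0.4967 -0.2652] 0.0412
top can hist [  0 664 454 268  39  44  42  48  48  48  44  51  55  49  53  58  54  54
 214  60   0   0   0   0   0   0   0   0]
0.078 0.092 297 [0.4591 0.2076 0.0834] [0.4243 0.1714 0.0781] [0.4944 0.2433 0.0878] [0.4598 0.2071] 0.0337
0.025 0.042 156 [0.4595 0.209  0.0332] [0.4266 0.1718 0.0253] [0.4933 0.2403 0
[... 500 characters left out ...]
 52   63   70
  182    5   24   26   26   26  138    0    0    0    0    0    0    0]
0.082 0.115 183 [ 0.5015 -0.2669  0.0908] [ 0.4883 -0.2772  0.0824] [ 0.5111 -0.2541  0.0948] [ 0.5004 -0.2663] 0.0086
0.025 0.042 2160 [ 0.5064 -0.27    0.0325] [ 0.4447 -0.3186  0.025 ] [ 0.5527 -0.2113  0.042 ] [ 0.4988 -0.2652] 0.0417
scene can hist [  0 352 380  45  45  43  51  44  49  65  78  80  78 101  94 100 103  98
 156  41   0   0   0   0   0   0   0   0]
0.078 0.092 237 [0.4624 0.2062 0.0828] [0.4254 0.1711 0.078 ] [0.4968 0.2445 0.0879] [0.4616 0.2068] 0.0339
0.025 0.042 191 [0.4705 0.1926 0.0344] [0.4345 0.1704 0.0251] [0.4974 0.2412 0.042 ] [0.4617 0.2066] 0.0342
table z 0.0003241457053891894
```

View pics/crop.png

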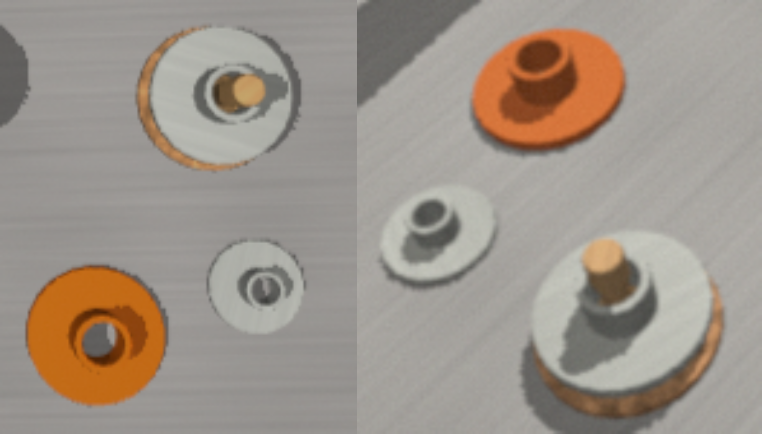

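The crop shows the wooden knob sticking up through the large grey lid on the trivet, so that is the target stack. The measured heights agree: knob top at 92 mm, plate top at 32 mm. The knob is near (0.499,-0.266) and the crock near (0.515,-0.029). I'll work out the move to a point above the knob.

```bash
cat >> h.py <<'E'
def rel(env,target,s=None):
    s=s or env.sense();M=R.from_euler("xyz",s["eef_rot"],degrees=True).as_matrix()
    t=M.T@(np.array(target)-s["tcp_pos"])/0.8
    dn=np.diag([1,-1,-1.]);yaw=np.radians(s["eef_rot"][2]);G=R.from_euler("z",yaw).as_matrix()@dn
    rv=R.from_matrix(M.T@G).as_rotvec()/(np.pi/2)
    return t.round(4),rv.round(4)
E
python3 - <<'E'
from h import *
from plant import env
print(rel(env,[.4985,-.2655,.19]))
E
```

```text
(array([ 0.5102, -0.2308,  0.0617]), array([ 0., -0., -0.]))
```

```bash
python3 -m creep '[{"tx":0.06,"ty":-0.025,"tz":0.0,"fingers":-1},{"tx":0.12,"ty":-0.05,"tz":0.0,"fingers":-1},{"tx":0.18,"ty":-0.08,"tz":0.01,"fingers":-1},{"tx":0.24,"ty":-0.105,"tz":0.015,"fingers":-1},{"tx":0.30,"ty":-0.13,"tz":0.02,"fingers":-1},{"tx":0.36,"ty":-0.16,"tz":0.03,"fingers":-1},{"tx":0.42,"ty":-0.19,"tz":0.04,"fingers":-1},{"tx":0.47,"ty":-0.21,"tz":0.05,"fingers":-1},{"tx":0.50,"ty":-0.225,"tz":0.06,"fingers":-1},{"tx":0.5102,"ty":-0.2308,"tz":0.0617,"fingers":-1},{"tx":0.5102,"ty":-0.2308,"tz":0.0617,"fingers":-1},{"tx":0.5102,"ty":-0.2308,"tz":0.0617,"fingers":-1}]' 40
python3 - <<'E'
from h import *
from plant import env
s=env.sense();d=env.read_camera("wrist")
print(s["tcp_pos"],s["eef_rot"],{k:v for k,v in d.items() if k not in("frame","z_map")})
cv2.imwrite("pics/w1.png",d["frame"][:,:,::-1]);pickle.dump((s,d),open("w1.pkl","wb"))
for n in ["inner_lid","outer_lid"]: print(n,[(round(r["conf"],2),[int(v) for v in r["bbox"]]) for r in env.search_frame(n,"wrist")])
E
```

```text
[ 0.1554509  -0.55359737  0.23932475] [ 1.79998392e+02 -9.90992938e-04  1.56852268e+01] {'camera_matrix': array([[309.70691629,   0.        , 325.22747065],
       [  0.        , 309.70691629, 205.22443685],
       [  0.        ,   0.        ,   1.        ]]), 'hand_eye': array([[-1.80198145e-03, -9.49788513e-01, -3.12887414e-01,
         7.89502988e-02],
       [ 9.99998045e-01, -1.96611067e-03,  2.09057316e-04,
        -1.08799703e-03],
       [-8.13731519e-04, -3.12886426e-01,  9.49790199e-01,
        -1.34873344e-01],
       [ 0.00000000e+00,  0.00000000e+00,  0.00000000e+00,
         1.00000000e+00]])}
inner_lid []
outer_lid [(0.87, [153, 3, 190, 13]), (0.81, [68, 0, 122, 43])]invalid input
```

View pics/w1.png

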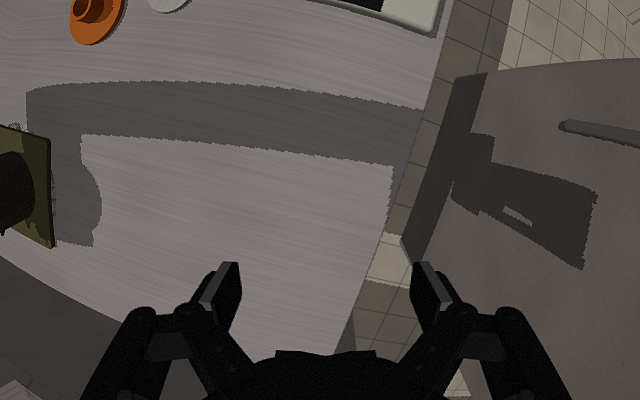

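The arm hasn't moved: the picture shows only the cart edge with the open jaws at the bottom. The call was refused, probably because every key must be given.

```bash
python3 -m creep '[{"tx":0.06,"ty":-0.025,"tz":0.0,"ax":0,"ay":0,"az":0,"fingers":-1},{"tx":0.12,"ty":-0.05,"tz":0.0,"ax":0,"ay":0,"az":0,"fingers":-1},{"tx":0.18,"ty":-0.08,"tz":0.01,"ax":0,"ay":0,"az":0,"fingers":-1},{"tx":0.24,"ty":-0.105,"tz":0.015,"ax":0,"ay":0,"az":0,"fingers":-1},{"tx":0.30,"ty":-0.13,"tz":0.02,"ax":0,"ay":0,"az":0,"fingers":-1},{"tx":0.36,"ty":-0.16,"tz":0.03,"ax":0,"ay":0,"az":0,"fingers":-1},{"tx":0.42,"ty":-0.19,"tz":0.04,"ax":0,"ay":0,"az":0,"fingers":-1},{"tx":0.47,"ty":-0.21,"tz":0.05,"ax":0,"ay":0,"az":0,"fingers":-1},{"tx":0.50,"ty":-0.225,"tz":0.06,"ax":0,"ay":0,"az":0,"fingers":-1},{"tx":0.5102,"ty":-0.2308,"tz":0.0617,"ax":0,"ay":0,"az":0,"fingers":-1},{"tx":0.5102,"ty":-0.2308,"tz":0.0617,"ax":0,"ay":0,"az":0,"fingers":-1},{"tx":0.5102,"ty":-0.2308,"tz":0.0617,"ax":0,"ay":0,"az":0,"fingers":-1}]' 40
```

```text
time_s: 2.15
tcp_pos: [0.4979, -0.266, 0.1901]
eef_rot: [180.0, 0.0, 15.7]
wrist_force: [0.3, -1.2, -0.3]
finger_gap: 0.0855
```

```bash
cat >> h.py <<'E'
def wcloud(s,d):
    K=d["camera_matrix"];z=d["z_map"];v,u=np.mgrid[:400,:640]
    x=(u-K[0,2])/K[0,0];y=(v-K[1,2])/K[1,1];r=np.hypot(x,y)+1e-9;k=np.tan(np.minimum(r,1.5))/r
    p=np.stack([x*k*z,y*k*z,z,np.ones_like(z)],-1)@d["hand_eye"].T
    M=R.from_euler("xyz",s["eef_rot"],degrees=True).as_matrix()
    return p[...,:3]@M.T+s["tcp_pos"], p[...,:3]
E
python3 - <<'E'
from h import *
from plant import env
s=env.sense();d=env.read_camera("wrist")
print(s["tcp_pos"],s["eef_rot"])
cv2.imwrite("pics/w2.png",d["frame"][:,:,::-1]);pickle.dump((s,d),open("w2.pkl","wb"))
W,_=wcloud(s,d)
m=(np.hypot(W[...,0]-.4985,W[...,1]+.2655)<.07)&(d["z_map"]>0)
P=W[m];Z=P[:,2];print(np.histogram(Z,bins=np.arange(-.01,.13,.005))[0])
for lo,hi in[(.088,.097),(.057,.0645),(.027,.036)]:
    Q=P[(Z>lo)&(Z<hi)];h=cv2.minEnclosingCircle(Q[:,:2].astype(np.float32));print(lo,len(Q),Q.mean(0),h)
E
```

```text
[ 0.49791451 -0.26596491  0.19005369] [1.79976727e+02 4.84061856e-02 1.57076615e+01]
[   0 1114 2035  477    3    0   13  170 6870   78   74   84   82   98
  642    6   42   41   42   71  597    0    0    0    0    0    0    0]
0.088 640 [ 0.49847947 -0.26408178  0.0918045 ] ((0.49774906039237976, -0.26382187008857727), 0.012051059864461422)
0.057 715 [ 0.50234644 -0.26159611  0.0616349 ] ((0.49718523025512695, -0.26314446330070496), 0.022202031686902046)
0.027 6998 [ 0.50141611 -0.26252299  0.03217013] ((0.4970591366291046, -0.2637668550014496), 0.05427692458033562)
```

View pics/w2.png

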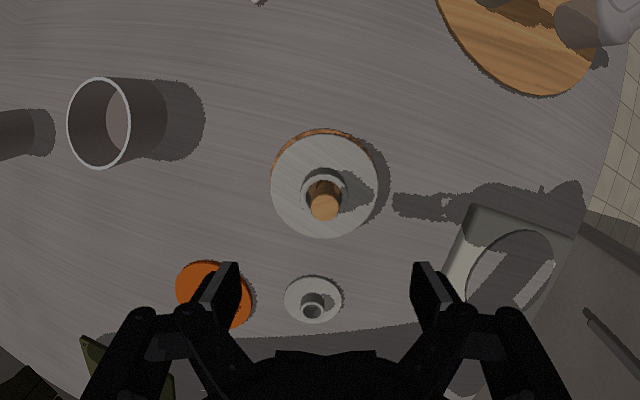

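The wrist view shows the knob at about (325,207) above the grey lid with nothing between the jaws. It is concentric, at about (0.498,-0.264). I'll descend to TCP z 0.075.

```bash
python3 - <<'E'
from h import *
from plant import env
print(rel(env,[.498,-.2642,.075]))
E
```

```text
(array([ 0.0012, -0.0027,  0.144 ]), array([0.0004, 0.0003, 0.    ]))
```

```bash
python3 -m creep '[{"tx":0.0006,"ty":-0.0012,"tz":0.03,"ax":0,"ay":0,"az":0,"fingers":-1},{"tx":0.0012,"ty":-0.0027,"tz":0.06,"ax":0,"ay":0,"az":0,"fingers":-1},{"tx":0.0012,"ty":-0.0027,"tz":0.09,"ax":0,"ay":0,"az":0,"fingers":-1},{"tx":0.0012,"ty":-0.0027,"tz":0.115,"ax":0,"ay":0,"az":0,"fingers":-1},{"tx":0.0012,"ty":-0.0027,"tz":0.13,"ax":0,"ay":0,"az":0,"fingers":-1},{"tx":0.0012,"ty":-0.0027,"tz":0.14,"ax":0,"ay":0,"az":0,"fingers":-1},{"tx":0.0012,"ty":-0.0027,"tz":0.144,"ax":0,"ay":0,"az":0,"fingers":-1},{"tx":0.0012,"ty":-0.0027,"tz":0.144,"ax":0,"ay":0,"az":0,"fingers":-1},{"tx":0.0012,"ty":-0.0027,"tz":0.144,"ax":0,"ay":0,"az":0,"fingers":0},{"tx":0.0012,"ty":-0.0027,"tz":0.144,"ax":0,"ay":0,"az":0,"fingers":0.2},{"tx":0.0012,"ty":-0.0027,"tz":0.144,"ax":0,"ay":0,"az":0,"fingers":0.2},{"tx":0.0012,"ty":-0.0027,"tz":0.144,"ax":0,"ay":0,"az":0,"fingers":0.2},{"tx":0.0012,"ty":-0.0027,"tz":0.144,"ax":0,"ay":0,"az":0,"fingers":0.2}]' 40
python3 - <<'E'
from h import *
from plant import env
s=env.sense();d=env.read_camera("wrist")
print(s["tcp_pos"],s["wrist_force"],s["finger_gap"])
cv2.imwrite("pics/w3.png",d["frame"][:,:,::-1]);pickle.dump((s,d),open("w3.pkl","wb"))
d=env.read_camera("scene");cv2.imwrite("pics/s3.png",cv2.resize(d["frame"][200:350,120:330],None,fx=3.5,fy=3.5)[:,:,::-1])
E
```

```text
time_s: 3.5
tcp_pos: [0.4981, -0.2641, 0.0753]
eef_rot: [179.9, 0.0, 15.7]
wrist_force: [-0.1, -0.4, -0.1]
finger_gap: 0.0344
[ 0.49812991 -0.26414709  0.07525728] [-0.07062993 -0.41671334 -0.08396828] 0.03437065877916955
```

View pics/w3.png

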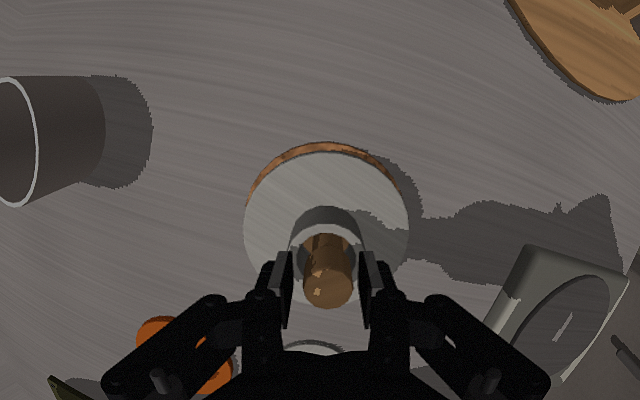

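View pics/s3.png

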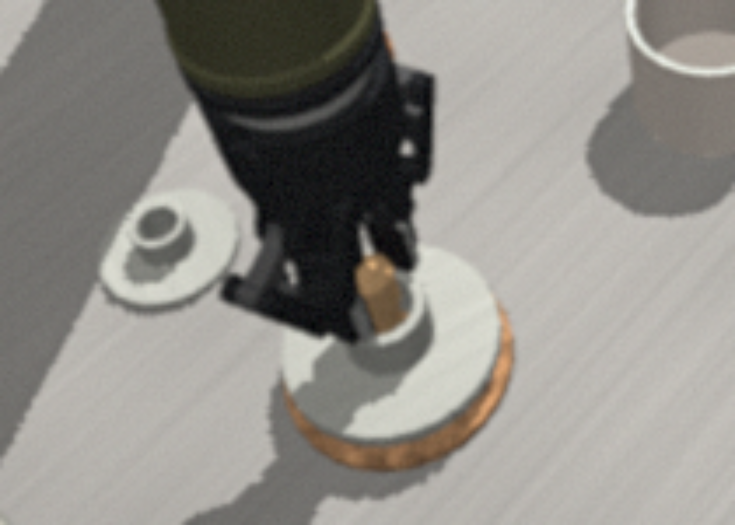

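The jaws straddle the knob at (327,290) in the wrist view, not yet touching it. I'll check the knob's offset in the tool frame before closing.

```bash
python3 - <<'E'
from h import *
s,d=pickle.load(open("w3.pkl","rb"))
W,T=wcloud(s,d);h=cv2.cvtColor(d["frame"],cv2.COLOR_RGB2HSV)
v,u=np.mgrid[:400,:640]
m=(u>300)&(u<356)&(v>225)&(v<312)&(h[...,1]>80)
P=T[m];Q=P[(W[m][:,2]>.088)];print(len(Q),Q.mean(0),cv2.minEnclosingCircle(Q[:,:2].astype(np.float32)))
Q=P[(W[m][:,2]>.066)];print(len(Q),Q.min(0),Q.max(0))
for a,b in[((250,300),(270,290)),((250,330),(360,380))]: 
    q=T[a[0]:a[1],b[0]:b[1]].reshape(-1,3);q=q[q[:,2]<.02];print(len(q),q.min(0),q.max(0))
E
```

```text
1770 [ 2.27104133e-03 -7.23251269e-05 -1.79267700e-02] ((0.03356356546282768, 0.00025200017262250185), 0.045505765825510025)
2566 [-0.01182245 -0.01177182 -0.13487394] [0.07894959 0.01176482 0.00841   ]
921 [-0.00587229 -0.0284675  -0.13487394] [ 0.07894959 -0.00108689  0.01574356]
1470 [-0.01274563 -0.00108689 -0.13487394] [0.07894959 0.02585531 0.01680453]
```

```bash
python3 -m creep '[{"tx":0,"ty":0,"tz":0,"ax":0,"ay":0,"az":0,"fingers":0.5},{"tx":0,"ty":0,"tz":0,"ax":0,"ay":0,"az":0,"fingers":1},{"tx":0,"ty":0,"tz":0,"ax":0,"ay":0,"az":0,"fingers":1},{"tx":0,"ty":0,"tz":0,"ax":0,"ay":0,"az":0,"fingers":1},{"tx":0,"ty":0,"tz":0,"ax":0,"ay":0,"az":0,"fingers":1},{"tx":0,"ty":0,"tz":-0.005,"ax":0,"ay":0,"az":0,"fingers":1},{"tx":0,"ty":0,"tz":-0.015,"ax":0,"ay":0,"az":0,"fingers":1},{"tx":0,"ty":0,"tz":-0.03,"ax":0,"ay":0,"az":0,"fingers":1},{"tx":0,"ty":0,"tz":-0.05,"ax":0,"ay":0,"az":0,"fingers":1},{"tx":0,"ty":0,"tz":-0.08,"ax":0,"ay":0,"az":0,"fingers":1},{"tx":0,"ty":0,"tz":-0.11,"ax":0,"ay":0,"az":0,"fingers":1},{"tx":0,"ty":0,"tz":-0.14,"ax":0,"ay":0,"az":0,"fingers":1},{"tx":0,"ty":0,"tz":-0.15,"ax":0,"ay":0,"az":0,"fingers":1},{"tx":0,"ty":0,"tz":-0.15,"ax":0,"ay":0,"az":0,"fingers":1},{"tx":0,"ty":0,"tz":-0.15,"ax":0,"ay":0,"az":0,"fingers":1}]' 60
python3 - <<'E'
from h import *
from plant import env
s=env.sense();d=env.read_camera("wrist")
print(s["tcp_pos"],s["wrist_force"],s["finger_gap"])
cv2.imwrite("pics/w4.png",d["frame"][:,:,::-1]);pickle.dump((s,d),open("w4.pkl","wb"))
d=env.read_camera("scene");cv2.imwrite("pics/s4.png",d["frame"][:,:,::-1]);pickle.dump(d,open("s4.pkl","wb"))
d=env.read_camera("top");pickle.dump(d,open("t4.pkl","wb"))
print(rel(env,[.5155,-.0285,.19]))
E
```

```text
time_s: 5.1
tcp_pos: [0.4974, -0.2636, 0.1945]
eef_rot: [-180.0, 0.1, 15.7]
wrist_force: [-0.1, -0.1, -2.7]
finger_gap: 0.022
[ 0.49743573 -0.26358505  0.1945492 ] [-0.13725311 -0.09925159 -2.70094387] 0.02204064731267166
(array([ 0.1013, -0.2766,  0.0048]), array([-0.001 ,  0.0016, -0.    ]))
```

View pics/w4.png

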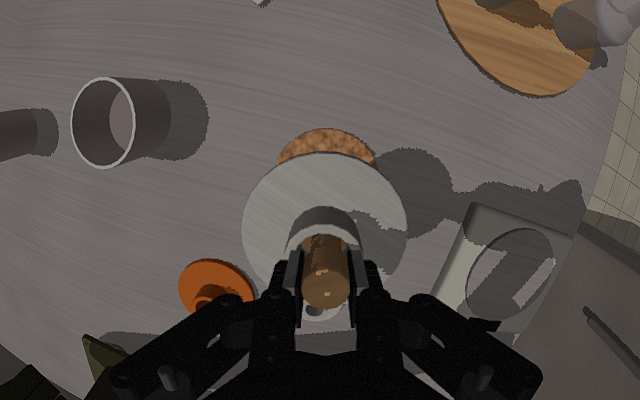

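View pics/s4.png

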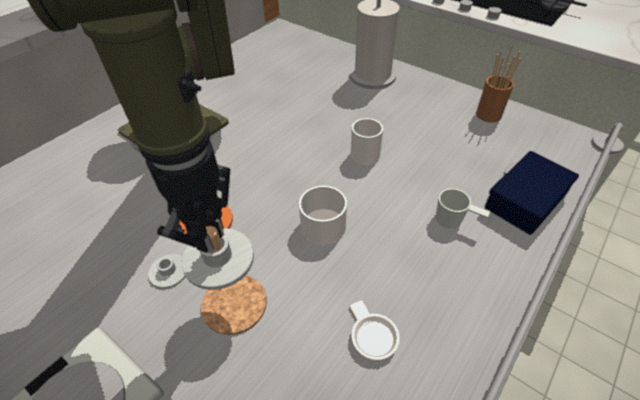

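Both lids came up nested, with a force of 2.7 N and a gap of 22 mm, and the trivet at (235,305) is now empty. I'll compare the knob and the crock within single camera views to get the offset.

```bash
python3 - <<'E'
from h import *
for f in ["w2","w4"]:
    s,d=pickle.load(open(f+".pkl","rb"));W,T=wcloud(s,d);ok=d["z_map"]>0
    m=ok&(np.hypot(W[...,0]-.515,W[...,1]+.0285)<.06)&(W[...,2]>.071)&(W[...,2]<.08)
    P=W[m];print(f,"crock",len(P),circ(P),P[:,2].mean(),cv2.minEnclosingCircle(P[:,:2].astype(np.float32)))
s,d=pickle.load(open("w4.pkl","rb"));W,T=wcloud(s,d);ok=d["z_map"]>0
v,u=np.mgrid[:400,:640];h=cv2.cvtColor(d["frame"],cv2.COLOR_RGB2HSV)
m=ok&(u>300)&(u<350)&(v>230)&(v<312)&(h[...,1]>80)
P=T[m];print(np.histogram(P[:,2],bins=np.arange(-.03,.07,.005)))
Q=P[abs(P[:,2]+.0168)<.003];print("knob tool",len(Q),Q.mean(0),Q.min(0),Q.max(0))
m=ok&(u>230)&(u<420)&(v>145)&(v<330)&(h[...,1]<60)
for lo,hi in[(.04,.047),(.01,.016)]:
    Q=T[m];Q=Q[(Q[:,2]>lo)&(Q[:,2]<hi)];print(len(Q),cv2.minEnclosingCircle(Q[:,:2].astype(np.float32)),Q.mean(0))
pl=T[m];pl=pl[(abs(pl[:,2]-.043)<.006)&(pl[:,0]>0.028)]
A=np.c_[pl[:,:2],np.ones(len(pl))];print("plate slope",np.linalg.lstsq(A,pl[:,2],rcond=None)[0])
E
```

```text
w2 crock 1131 (array([ 0.5150294 , -0.02801505]), np.float64(0.044692754278082794)) 0.07421317981439239 ((0.5144459009170532, -0.027171488851308823), 0.04796813800930977)
w4 crock 1099 (array([ 0.5151287 , -0.02809387]), np.float64(0.044651661334672535)) 0.07428697199019518 ((0.514593243598938, -0.027142055332660675), 0.047809161245822906)
(array([   0,    4, 1633,  292,  256,  232,  187,   43,   51,  112,  101,
         91,   20,    2,    3,  163,    0,    0,    0]), array([-3.0000000e-02, -2.5000000e-02, -2.0000000e-02, -1.5000000e-02,
       -1.0000000e-02, -5.0000000e-03,  6.9388939e-18,  5.0000000e-03,
        1.0000000e-02,  1.5000000e-02,  2.0000000e-02,  2.5000000e-02,
        3.0000000e-02,  3.5000000e-02,  4.0000000e-02,  4.5000000e-02,
        5.0000000e-02,  5.5000000e-02,  6.0000000e-02,  6.5000000e-02]))
knob tool 1725 [ 0.00119182 -0.00121938 -0.01684268] [-0.01148921 -0.01224651 -0.01974486] [ 0.01171181  0.00995341 -0.01380012]
12474 ((-0.0010660969419404864, -0.0018409683834761381), 0.05410446971654892) [ 0.01704937 -0.0020128   0.04282009]
1063 ((0.0008258395828306675, -0.002118071774020791), 0.021709254011511803) [ 0.01304734 -0.00283319  0.01327512]
plate slope [ 0.02823869 -0.00787079  0.04183155]
```

```bash
python3 -m creep '[{"tx":0.01,"ty":-0.03,"tz":0,"ax":0,"ay":0,"az":0,"fingers":1},{"tx":0.025,"ty":-0.07,"tz":0.0,"ax":0,"ay":0,"az":0,"fingers":1},{"tx":0.04,"ty":-0.11,"tz":0.0,"ax":0,"ay":0,"az":0,"fingers":1},{"tx":0.055,"ty":-0.15,"tz":0.0,"ax":0,"ay":0,"az":0,"fingers":1},{"tx":0.07,"ty":-0.19,"tz":0.0,"ax":0,"ay":0,"az":0,"fingers":1},{"tx":0.085,"ty":-0.23,"tz":0.0,"ax":0,"ay":0,"az":0,"fingers":1},{"tx":0.095,"ty":-0.26,"tz":0.0,"ax":0,"ay":0,"az":0,"fingers":1},{"tx":0.1,"ty":-0.272,"tz":0.002,"ax":0,"ay":0,"az":0,"fingers":1},{"tx":0.1013,"ty":-0.276,"tz":0.005,"ax":0,"ay":0,"az":0,"fingers":1},{"tx":0.1013,"ty":-0.276,"tz":0.005,"ax":0,"ay":0,"az":0,"fingers":1},{"tx":0.1013,"ty":-0.276,"tz":0.005,"ax":0,"ay":0,"az":0,"fingers":1}]' 60
python3 - <<'E'
from h import *
from plant import env
s=env.sense();d=env.read_camera("wrist");t=env.read_camera("top");c=env.read_camera("scene")
pickle.dump((s,d,t,c),open("p5.pkl","wb"))
print(s["tcp_pos"],s["wrist_force"],s["finger_gap"])
cv2.imwrite("pics/p5.png",cv2.resize(np.hstack([d["frame"],c["frame"]]),(800,250))[:,:,::-1])
W,T=wcloud(s,d);ok=d["z_map"]>0
for n,X in[("w",W),("top",cloud(t)),("sc",cloud(c))]:
    for lo,hi in [(.07,.08),(.15,.157)]:
        m=(np.hypot(X[...,0]-.515,X[...,1]+.0285)<.065)&(X[...,2]>lo)&(X[...,2]<hi)
        P=X[m]
        if len(P)>20:print(n,lo,len(P),circ(P),P.mean(0),cv2.minEnclosingCircle(P[:,:2].astype(np.float32)))
print(rel(env,[.5152,-.0290,.128]))
E
```

```text
time_s: 6.35
tcp_pos: [0.5154, -0.03, 0.1893]
eef_rot: [-179.9, 0.2, 15.6]
wrist_force: [0.7, -0.2, -2.8]
finger_gap: 0.0221
[ 0.51544828 -0.0299566   0.18934483] [ 0.7241034  -0.16920933 -2.7831272 ] 0.022088521132640596
w 0.07 342 (array([ 0.51666114, -0.0262399 ]), np.float64(0.04304161175334232)) [ 0.55382132 -0.01097138  0.07474775] ((0.5452653765678406, -0.012444214895367622), 0.031839530915021896)
w 0.15 267 (array([ 0.51723375, -0.03005974]), np.float64(0.018149676683537758)) [ 0.52863133 -0.02644227  0.1533924 ] ((0.5180861949920654, -0.03006928227841854), 0.021315747871994972)
sc 0.07 214 (array([ 0.51621753, -0.0289351 ]), np.float64(0.04463170885205104)) [ 0.5331446  -0.04711905  0.07416283] ((0.516257107257843, -0.029031991958618164), 0.04695139080286026)
sc 0.15 77 (array([ 0.51606803, -0.03425131]), np.float64(0.01954995021531994)) [ 0.52390802 -0.04460757  0.15338238] ((0.5172114968299866, -0.035753026604652405), 0.020787090063095093)
(array([-0.0001, -0.0013,  0.0772]), array([-0.0008,  0.0016, -0.    ]))
```

View pics/p5.png

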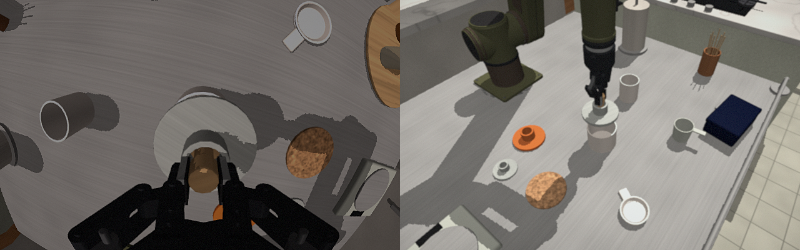

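The stack hangs over the crock and its centring agrees to 1–2 mm across the cameras. I'll lower it in stages.

```bash
python3 -m creep '[{"tx":0,"ty":-0.001,"tz":0.01,"ax":0,"ay":0.0016,"az":0,"fingers":1},{"tx":0,"ty":-0.0013,"tz":0.025,"ax":0,"ay":0.0016,"az":0,"fingers":1},{"tx":0,"ty":-0.0013,"tz":0.04,"ax":0,"ay":0.0016,"az":0,"fingers":1},{"tx":0,"ty":-0.0013,"tz":0.05,"ax":0,"ay":0.0016,"az":0,"fingers":1},{"tx":0,"ty":-0.0013,"tz":0.056,"ax":0,"ay":0.0016,"az":0,"fingers":1},{"tx":0,"ty":-0.0013,"tz":0.059,"ax":0,"ay":0.0016,"az":0,"fingers":1},{"tx":0,"ty":-0.0013,"tz":0.059,"ax":0,"ay":0.0016,"az":0,"fingers":1},{"tx":0,"ty":-0.0013,"tz":0.059,"ax":0,"ay":0.0016,"az":0,"fingers":1}]' 60
python3 - <<'E'
from h import *
from plant import env
s=env.sense();d=env.read_camera("wrist");c=env.read_camera("scene")
print(s["tcp_pos"],s["wrist_force"],s["finger_gap"])
cv2.imwrite("pics/p6.png",np.hstack([d["frame"][100:350,180:440],cv2.resize(c["frame"][130:260,260:390],(250,250))])[:,:,::-1])
X=cloud(c)
for lo,hi in [(.07,.08),(.098,.106)]:
    m=(np.hypot(X[...,0]-.515,X[...,1]+.0285)<.065)&(X[...,2]>lo)&(X[...,2]<hi);P=X[m]
    if len(P)>20:print(lo,len(P),circ(P),P.mean(0))
print(rel(env,[.5154,-.0290,.128]))
E
```

```text
time_s: 7.3
tcp_pos: [0.5157, -0.029, 0.1428]
eef_rot: [-179.9, -0.0, 15.6]
wrist_force: [0.5, -1.0, -2.7]
finger_gap: 0.0215
[ 0.5156532  -0.02896911  0.14283305] [ 0.53139    -1.02071693 -2.71800792] 0.021529820905937556
0.07 116 (array([ 0.51513974, -0.02782249]), np.float64(0.04635393007454388)) [ 0.54578841 -0.05485009  0.07377861]
0.098 1321 (array([ 0.51503478, -0.03194322]), np.float64(0.041353231190683584)) [ 0.52192522 -0.04085457  0.10042019]
(array([-0.0004, -0.0001,  0.0188]), array([-0.0005, -0.0006,  0.    ]))
```

View pics/p6.png

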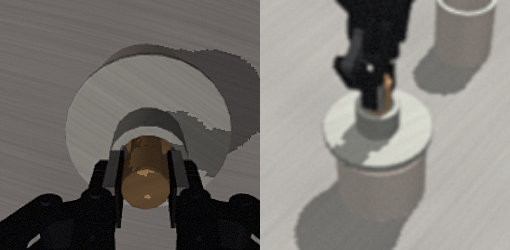

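The stack is just over the mouth, coaxial with the crock, and about 15 mm above home.

```bash
python3 -m creep '[{"tx":-0.0002,"ty":0,"tz":0.003,"ax":0,"ay":0,"az":0,"fingers":1},{"tx":-0.0002,"ty":0,"tz":0.006,"ax":0,"ay":0,"az":0,"fingers":1},{"tx":-0.0002,"ty":0,"tz":0.009,"ax":0,"ay":0,"az":0,"fingers":1},{"tx":-0.0002,"ty":0,"tz":0.012,"ax":0,"ay":0,"az":0,"fingers":1},{"tx":-0.0002,"ty":0,"tz":0.012,"ax":0,"ay":0,"az":0,"fingers":1}]' 60
python3 -m creep '[{"tx":0,"ty":0,"tz":0.002,"ax":0,"ay":0,"az":0,"fingers":1},{"tx":0,"ty":0,"tz":0.004,"ax":0,"ay":0,"az":0,"fingers":1},{"tx":0,"ty":0,"tz":0.006,"ax":0,"ay":0,"az":0,"fingers":1},{"tx":0,"ty":0,"tz":0.0065,"ax":0,"ay":0,"az":0,"fingers":1},{"tx":0,"ty":0,"tz":0.0065,"ax":0,"ay":0,"az":0,"fingers":1}]' 60
python3 - <<'E'
from h import *
from plant import env
s=env.sense();c=env.read_camera("scene")
print(s["tcp_pos"],s["wrist_force"],s["moment"],s["finger_gap"])
X=cloud(c)
for lo,hi in [(.06,.078),(.08,.094)]:
    m=(np.hypot(X[...,0]-.515,X[...,1]+.0285)<.065)&(X[...,2]>lo)&(X[...,2]<hi);P=X[m]
    if len(P)>20:print(lo,len(P),circ(P),P.mean(0))
E
```

```text
time_s: 7.9
tcp_pos: [0.5153, -0.0289, 0.133]
eef_rot: [-179.9, -0.0, 15.6]
wrist_force: [-0.9, 0.3, -3.6]
finger_gap: 0.0223
time_s: 8.4
tcp_pos: [0.5156, -0.029, 0.1281]
eef_rot: [-179.9, -0.1, 15.6]
wrist_force: [-0.5, 0.0, 1.2]
finger_gap: 0.022
[ 0.51556875 -0.02902802  0.12813908] [-0.5147542   0.0336613   1.18445313] [0.16909734 0.13015367 0.01951715] 0.021959847900472465
0.06 80 (array([ 0.51994436, -0.03709304]), np.float64(0.04200633460646829)) [ 0.54747804 -0.05839741  0.06823671]
0.08 1401 (array([ 0.51560678, -0.03253229]), np.float64(0.041233002223510805)) [ 0.52256402 -0.04136493  0.08544385]
```

The plate top reads 85 mm, and the force went from -2.8 N to +1.2 N at the predicted height, so the lid is home. I'll open, wait and back straight up.

```bash
python3 -m creep '[{"tx":0,"ty":0,"tz":0,"ax":0,"ay":0,"az":0,"fingers":0.3},{"tx":0,"ty":0,"tz":0,"ax":0,"ay":0,"az":0,"fingers":0},{"tx":0,"ty":0,"tz":0,"ax":0,"ay":0,"az":0,"fingers":-0.5},{"tx":0,"ty":0,"tz":0,"ax":0,"ay":0,"az":0,"fingers":-1},{"tx":0,"ty":0,"tz":0,"ax":0,"ay":0,"az":0,"fingers":-1},{"tx":0,"ty":0,"tz":0,"ax":0,"ay":0,"az":0,"fingers":-1},{"tx":0,"ty":0,"tz":0,"ax":0,"ay":0,"az":0,"fingers":-1},{"tx":0,"ty":0,"tz":-0.02,"ax":0,"ay":0,"az":0,"fingers":-1},{"tx":0,"ty":0,"tz":-0.06,"ax":0,"ay":0,"az":0,"fingers":-1},{"tx":0,"ty":0,"tz":-0.1,"ax":0,"ay":0,"az":0,"fingers":-1},{"tx":0,"ty":0,"tz":-0.12,"ax":0,"ay":0,"az":0,"fingers":-1},{"tx":0,"ty":0,"tz":-0.12,"ax":0,"ay":0,"az":0,"fingers":-1},{"tx":0,"ty":0,"tz":-0.12,"ax":0,"ay":0,"az":0,"fingers":-1}]' 40
python3 - <<'E'
from h import *
from plant import env
s=env.sense();d=env.read_camera("wrist");c=env.read_camera("scene")
pickle.dump((s,d,c),open("p7.pkl","wb"))
print(s["tcp_pos"],s["wrist_force"],s["finger_gap"])
cv2.imwrite("pics/p7.png",np.hstack([d["frame"][80:400,120:520],cv2.resize(c["frame"][120:260,250:400],(343,320))])[:,:,::-1])
W,T=wcloud(s,d);h=cv2.cvtColor(d["frame"],cv2.COLOR_RGB2HSV)
for n,X in[("w",W),("sc",cloud(c))]:
    for lo,hi in [(.06,.078),(.081,.089),(.11,.118),(.14,.15)]:
        m=(np.hypot(X[...,0]-.515,X[...,1]+.0285)<.065)&(X[...,2]>lo)&(X[...,2]<hi);P=X[m]
        if len(P)>20:
            A=np.c_[P[:,:2]-P[:,:2].mean(0),np.ones(len(P))];sl=np.linalg.lstsq(A,P[:,2],rcond=None)[0]
            print(n,lo,len(P),P.mean(0).round(4),cv2.minEnclosingCircle(P[:,:2].astype(np.float32)),"slope",sl.round(3))
E
```

```text
time_s: 9.75
tcp_pos: [0.5152, -0.0291, 0.2238]
eef_rot: [-179.9, -0.1, 15.6]
wrist_force: [-0.2, 0.0, 1.0]
finger_gap: 0.0856
[ 0.51518354 -0.02908108  0.22382369] [-0.20534052  0.02192183  0.96353491] 0.0856224213043655
w 0.06 26 [ 0.5615 -0.013   0.0769] ((0.5575172901153564, -0.01934373751282692), 0.029770011082291603) slope [-0.17  -0.052  0.077]
w 0.081 7677 [ 0.5184 -0.0288  0.0852] ((0.5135374665260315, -0.03027963452041149), 0.05432984605431557) slope [-0.    -0.001  0.085]
w 0.11 833 [ 0.5193 -0.0289  0.1147] ((0.5138293504714966, -0.02999679185450077), 0.022172782570123672) slope [-0.017 -0.008  0.115]
w 0.14 749 [ 0.5162 -0.0281  0.1448] ((0.5154472589492798, -0.028351763263344765), 0.012188670225441456) slope [-0.053 -0.003  0.145]
sc 0.06 83 [ 0.5451 -0.0603  0.0694] ((0.5219208002090454, -0.04351546987891197), 0.0520084947347641) slope [ 0.047 -0.166  0.069]
sc 0.081 1346 [ 0.5218 -0.0402  0.0852] ((0.5143336057662964, -0.03222206234931946), 0.054872214794158936) slope [-0.003  0.001  0.085]
sc 0.11 171 [ 0.5192 -0.0375  0.1141] ((0.5147522687911987, -0.03188449516892433), 0.022371305152773857) slope [-0.006  0.011  0.114]
sc 0.14 108 [ 0.5176 -0.0317  0.1447] ((0.5168688893318176, -0.030155673623085022), 0.01191061083227396) slope [-0.068  0.088  0.145]
```

View pics/p7.png

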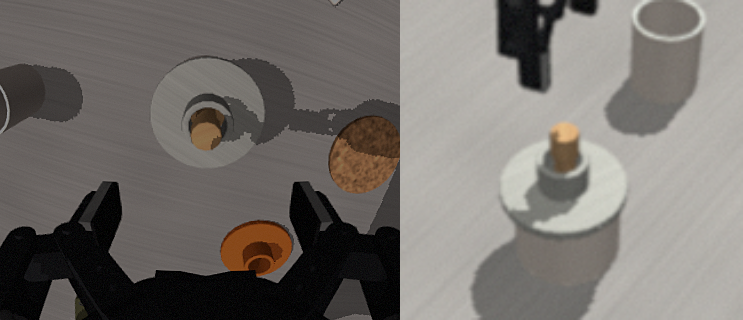

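Let go cleanly: the plate is level (slope about 0) at 85 mm and the knob top is at 145 mm, so the inner lid is home. Wrist view: collar at (.5138,-.0300), knob at (.5154,-.0283). Now I'll descend to the collar with TCP z 0.097.

```bash
python3 - <<'E'
from h import *
from plant import env
print(rel(env,[.5148,-.0292,.097]))
E
```

```text
(array([0.0007, 0.0007, 0.1571]), array([-0.0013,  0.0011, -0.    ]))
```

```bash
python3 -m creep '[{"tx":0,"ty":0,"tz":0.03,"ax":-0.001,"ay":0.001,"az":0,"fingers":-1},{"tx":0,"ty":0,"tz":0.07,"ax":-0.001,"ay":0.001,"az":0,"fingers":-1},{"tx":0,"ty":0,"tz":0.1,"ax":-0.001,"ay":0.001,"az":0,"fingers":-1},{"tx":0,"ty":0,"tz":0.125,"ax":-0.001,"ay":0.001,"az":0,"fingers":-1},{"tx":0,"ty":0,"tz":0.14,"ax":-0.001,"ay":0.001,"az":0,"fingers":-1},{"tx":0,"ty":0,"tz":0.15,"ax":-0.001,"ay":0.001,"az":0,"fingers":-1},{"tx":0,"ty":0,"tz":0.156,"ax":-0.001,"ay":0.001,"az":0,"fingers":-1},{"tx":0,"ty":0,"tz":0.156,"ax":-0.001,"ay":0.001,"az":0,"fingers":-1},{"tx":0,"ty":0,"tz":0.156,"ax":-0.001,"ay":0.001,"az":0,"fingers":-0.5},{"tx":0,"ty":0,"tz":0.156,"ax":-0.001,"ay":0.001,"az":0,"fingers":-0.3},{"tx":0,"ty":0,"tz":0.156,"ax":-0.001,"ay":0.001,"az":0,"fingers":-0.3},{"tx":0,"ty":0,"tz":0.156,"ax":-0.001,"ay":0.001,"az":0,"fingers":-0.3}]' 30
python3 - <<'E'
from h import *
from plant import env
s=env.sense();d=env.read_camera("wrist");c=env.read_camera("scene")
pickle.dump((s,d,c),open("p8.pkl","wb"))
print(s["tcp_pos"],s["wrist_force"],s["finger_gap"])
cv2.imwrite("pics/p8.png",np.hstack([d["frame"][80:400,120:520],cv2.resize(c["frame"][120:260,250:400],(343,320))])[:,:,::-1])
W,T=wcloud(s,d)
for lo,hi in [(.081,.089),(.11,.118),(.14,.15)]:
    m=(np.hypot(W[...,0]-.515,W[...,1]+.0285)<(.024 if lo>.09 else .06))&(W[...,2]>lo)&(W[...,2]<hi);P=T[m]
    if len(P)>20: print(lo,len(P),P.mean(0).round(4),cv2.minEnclosingCircle(P[:,:2].astype(np.float32)))
E
```

```text
time_s: 11.05
tcp_pos: [0.5144, -0.0288, 0.0984]
eef_rot: [-180.0, -0.0, 15.6]
wrist_force: [0.0, 0.2, 0.5]
finger_gap: 0.0558
[ 0.51436462 -0.02881036  0.09839897] [0.03421126 0.16129805 0.48777454] 0.0557959369086103
0.081 15236 [0.0195 0.0004 0.0132] ((-0.0012367835734039545, 0.0008333653677254915), 0.05440853536128998)
0.11 2671 [ 0.0078  0.0013 -0.016 ] ((-0.0005052094929851592, 0.0009073983528651297), 0.0221038069576025)
0.14 2547 [ 0.0032 -0.0004 -0.0461] ((0.0008598710410296917, -0.0005531725473701954), 0.012452594004571438)
```

View pics/p8.png

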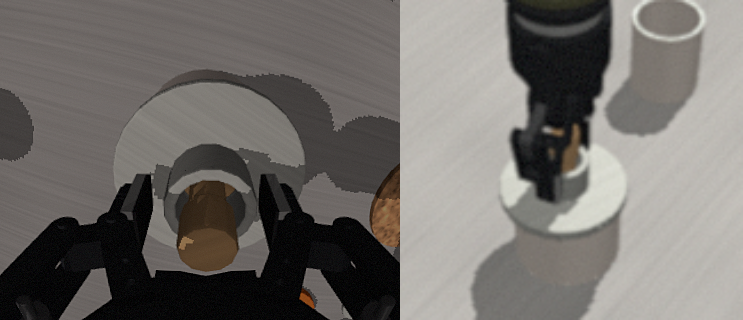

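The jaws straddle the collar, centred to within 1 mm, with the knob between them. I'll close, check, then lift straight up while aligning to the knob.

```bash
python3 -m creep '[{"tx":0,"ty":0,"tz":0,"ax":0,"ay":0,"az":0,"fingers":-0.1},{"tx":0,"ty":0,"tz":0,"ax":0,"ay":0,"az":0,"fingers":0.1},{"tx":0,"ty":0,"tz":0,"ax":0,"ay":0,"az":0,"fingers":1},{"tx":0,"ty":0,"tz":0,"ax":0,"ay":0,"az":0,"fingers":1},{"tx":0,"ty":0,"tz":0,"ax":0,"ay":0,"az":0,"fingers":1},{"tx":0,"ty":0,"tz":0,"ax":0,"ay":0,"az":0,"fingers":1}]' 50
python3 - <<'E'
from h import *
from plant import env
s=env.sense();d=env.read_camera("wrist")
print(s["tcp_pos"],s["wrist_force"],s["moment"],s["finger_gap"])
W,T=wcloud(s,d)
for lo,hi in [(.081,.089),(.11,.118),(.14,.15)]:
    m=(np.hypot(W[...,0]-.515,W[...,1]+.0285)<(.022 if lo>.09 else .06))&(W[...,2]>lo)&(W[...,2]<hi);P=T[m]
    if len(P)>20: print(lo,len(P),P.mean(0).round(4),cv2.minEnclosingCircle(P[:,:2].astype(np.float32)))
E
```

```text
time_s: 11.75
tcp_pos: [0.5145, -0.029, 0.0988]
eef_rot: [180.0, -0.1, 15.6]
wrist_force: [-1.1, -0.5, 5.5]
finger_gap: 0.0431
[ 0.51450286 -0.02903446  0.0988313 ] [-1.10163999 -0.45326784  5.47974088] [-0.13517095  0.17777555 -0.06195858] 0.04311188209385655
0.081 14621 [ 0.0216 -0.0012  0.0136] ((-0.0007451957790181041, -0.0011079825926572084), 0.0540592297911644)
0.11 2702 [ 0.008  -0.0005 -0.0155] ((0.0006858719862066209, -0.00037764731678180397), 0.022083871066570282)
0.14 2552 [ 0.0033 -0.0006 -0.0457] ((0.0036919787526130676, 0.0038314242847263813), 0.01699904538691044)
```

```bash
python3 -m creep '[{"tx":0,"ty":0,"tz":-0.003,"ax":0,"ay":0,"az":0,"fingers":1},{"tx":0.0006,"ty":-0.0003,"tz":-0.008,"ax":0,"ay":0,"az":0,"fingers":1},{"tx":0.0012,"ty":-0.0005,"tz":-0.016,"ax":0,"ay":0,"az":0,"fingers":1},{"tx":0.0012,"ty":-0.0005,"tz":-0.024,"ax":0,"ay":0,"az":0,"fingers":1},{"tx":0.0012,"ty":-0.0005,"tz":-0.032,"ax":0,"ay":0,"az":0,"fingers":1}]' 50
python3 - <<'E'
from h import *
from plant import env
s=env.sense();d=env.read_camera("wrist");c=env.read_camera("scene")
print(s["tcp_pos"],s["wrist_force"],s["moment"],s["finger_gap"])
cv2.imwrite("pics/p9.png",np.hstack([d["frame"][80:400,120:520],cv2.resize(c["frame"][120:260,250:400],(343,320))])[:,:,::-1])
W,T=wcloud(s,d)
for lo,hi in [(.081,.089),(.14,.147)]:
    m=(np.hypot(W[...,0]-.515,W[...,1]+.0285)<(.022 if lo>.09 else .06))&(W[...,2]>lo)&(W[...,2]<hi);P=T[m]
    if len(P)>20: print(lo,len(P),P.mean(0).round(4),P.min(0),P.max(0))
E
```

```text
time_s: 12.3
tcp_pos: [0.5154, -0.0283, 0.125]
eef_rot: [180.0, -0.1, 15.6]
wrist_force: [0.4, 0.1, -1.0]
finger_gap: 0.0428
[ 0.51537124 -0.02831175  0.12501556] [ 0.41516376  0.12720485 -1.02678029] [-0.04553246 -0.0455159  -0.03025036] 0.04278703643891629
0.14 4460 [ 0.0015 -0.     -0.0177] [-0.02227574 -0.02188166 -0.02186274] [ 0.0211853   0.02065478 -0.01497967]
```

View pics/p9.png

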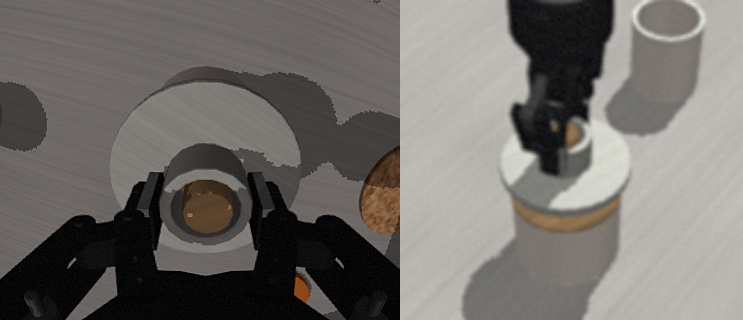

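The outer lid is rising alone with the knob centred in the collar at about (208,205), and only its own weight shows on the wrist. The inner lid's flange is visible, still on the crock. I'll continue straight up.

```bash
python3 -m creep '[{"tx":0,"ty":0,"tz":-0.015,"ax":0,"ay":0,"az":0,"fingers":1},{"tx":0,"ty":0,"tz":-0.03,"ax":0,"ay":0,"az":0,"fingers":1},{"tx":0,"ty":0,"tz":-0.045,"ax":0,"ay":0,"az":0,"fingers":1},{"tx":0,"ty":0,"tz":-0.06,"ax":0,"ay":0,"az":0,"fingers":1},{"tx":0,"ty":0,"tz":-0.075,"ax":0,"ay":0,"az":0,"fingers":1},{"tx":0,"ty":0,"tz":-0.09,"ax":0,"ay":0,"az":0,"fingers":1},{"tx":0,"ty":0,"tz":-0.105,"ax":0,"ay":0,"az":0,"fingers":1},{"tx":0,"ty":0,"tz":-0.115,"ax":0,"ay":0,"az":0,"fingers":1},{"tx":0,"ty":0,"tz":-0.12,"ax":0,"ay":0,"az":0,"fingers":1},{"tx":0,"ty":0,"tz":-0.12,"ax":0,"ay":0,"az":0,"fingers":1},{"tx":0,"ty":0,"tz":-0.12,"ax":0,"ay":0,"az":0,"fingers":1},{"tx":0,"ty":0,"tz":-0.12,"ax":0,"ay":0,"az":0,"fingers":1}]' 50
python3 - <<'E'
from h import *
from plant import env
s=env.sense();c=env.read_camera("scene");t=env.read_camera("top")
print(s["tcp_pos"],s["wrist_force"],s["qvel"].round(2),s["finger_gap"])
cv2.imwrite("pics/p10.png",np.hstack([cv2.resize(c["frame"][90:270,240:420],(380,380)),cv2.resize(t["frame"],(400,250),interpolation=cv2.INTER_AREA)[0:250]if 0 else cv2.copyMakeBorder(cv2.resize(t["frame"],(400,250)),0,130,0,0,cv2.BORDER_CONSTANT)])[:,:,::-1])
X=cloud(c)
for lo,hi in [(.066,.0785),(.0785,.085),(.136,.149),(.2,.3)]:
    m=(np.hypot(X[...,0]-.515,X[...,1]+.0285)<.06)&(X[...,2]>lo)&(X[...,2]<hi);P=X[m]
    if len(P)>10: print(lo,len(P),P.mean(0).round(4),P.min(0),P.max(0),cv2.minEnclosingCircle(P[:,:2].astype(np.float32)))
for n,b in[("crock",(-1,.067)) ]:
    m=(np.hypot(X[...,0]-.515,X[...,1]+.0285)<.055)&(X[...,2]>.025)&(X[...,2]<.06);print(n,circ(X[m]))
for n in["canister","spoon_rest","rice_cup"]:print(n,[(round(r["conf"],2),[int(v) for v in r["bbox"]]) for r in env.search_frame(n,"scene")][:2])
E
```

```text
time_s: 13.6
tcp_pos: [0.5153, -0.0284, 0.2209]
eef_rot: [180.0, -0.1, 15.6]
wrist_force: [-0.1, 0.9, -2.0]
finger_gap: 0.0426
[ 0.51533114 -0.02835866  0.22094653] [-0.148298    0.90005976 -2.04601196] [-0.08  0.11 -0.01  0.01  0.01 -0.05] 0.04255878877917223
0.066 210 [ 0.5337 -0.0507  0.0732] [ 0.46783431 -0.0768072   0.06601444] [0.56343053 0.01644693 0.07848964] ((0.5156881809234619, -0.029284756630659103), 0.048204220831394196)
0.0785 1173 [ 0.5199 -0.0343  0.0804] [ 0.46961031 -0.07782051  0.07850071] [0.5634948  0.0178686  0.08468868] ((0.5158170461654663, -0.029894093051552773), 0.048277415335178375)
0.136 103 [ 0.5196 -0.0346  0.143 ] [ 0.50753606 -0.04186516  0.13605088] [ 0.52810178 -0.02311325  0.14687529] ((0.517313539981842, -0.03181120753288269), 0.011213216930627823)
0.2 2770 [ 0.5267 -0.0394  0.2295] [ 0.46172435 -0.08794654  0.20000105] [0.56950962 0.03119002 0.29999941] ((0.5163127779960632, -0.028378263115882874), 0.05990428104996681)
crock (array([ 0.51539823, -0.02807846]), np.float64(0.04653580501487654))
canister [(0.95, [352, 116, 380, 165])]
spoon_rest [(0.85, [351, 300, 398, 361])]
rice_cup [(0.92, [434, 189, 490, 229])]
```

View pics/p10.png

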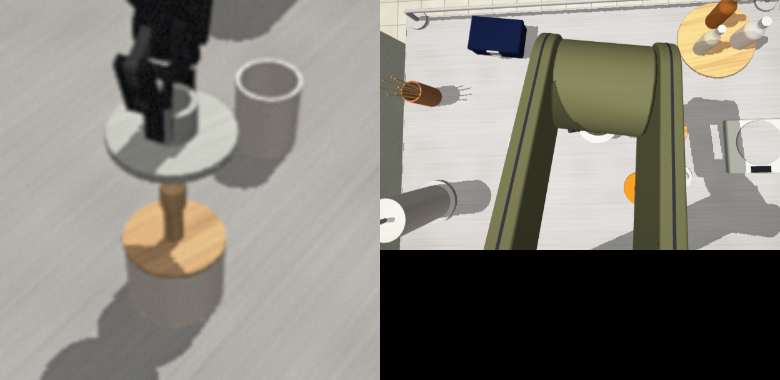

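The outer lid hangs level, well above the knob. The inner lid's flange top is at 80 mm, as expected when home, and everything else is standing. Handing in.

```bash
python3 -c "
from plant import env
s=env.sense();print(s['tcp_pos'],s['finger_gap'],s['wrist_force']);env.hand_in()"
```

```text
[ 0.51565622 -0.02842727  0.22127522] 0.04264118798958342 [ 0.11311141 -0.17009113 -1.91929161]
the job is handed in; nothing more can be done
```

I lifted the nested lids off the trivet by the knob, lowered them onto the crock until the inner lid was home, and let go. Then I gripped the outer lid by its collar, lifted it off alone over the knob, and handed in at about 13.6 s still holding it. No verdict was reported.

**Last checks:**
- **Inner lid:** its flange top is level at about 80 mm, as expected when fully home, and within 1–2 mm of the crock's centre.
- **Outer lid:** it looks level in the last picture. Its origin is about 136 mm above the inner lid's, worked out from the lift height. It touches nothing but the gripper, and the wrist carries about 1.9 N.
- **Everything else:** the crock is within about 1 mm of its start, and the canister, spoon rest and rice cup show at most a few pixels' change in their detection boxes.

**Failed or disagreed:**
- The first move call was refused because I left out the turn keys; the arm did not move.
- Camera estimates of the same points differed by 1–3 mm, and in one partly hidden view by about 5 mm.
- In the last picture the scene camera put the knob about 2–3 mm off the crock's centre. I took that as partial visibility, since the flange circle agreed with the crock.
- In the final top view the arm hid the crock, so I relied on the scene camera there.

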